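Peel the stuck top tray off its stack and hold it out over the printing frame

TASK

The top steel tray is stuck on its nested stack. Peel it off by lifting one corner first, clearly ahead of the two beside it and while the opposite one still sits, so that the trays below stay where they are on the worktop. Then hold it out level over the middle of the wooden contact printing frame, about 20 cm above the worktop, ready for a print, and finish while still holding it; leave the frame, pot, bottle and tape roll alone.

Things in the scene. Friction and masses are not known exactly. Their poses are not given: they have to be found in the camera images.
- tray_centre (a point): Middle of the loose top tray, level with the underside of its rim (z 0.040 when seated). Plain steel tray, 150 (x) by 210 (y) by 26 mm, 0.22 kg, open at the top. Its rolled rim, 15 mm wide, runs from this level to 12 mm above it, outer faces 75 mm (x) and 105 mm (y) from the middle. Inside 120 x 180 mm; the floor's upper face is 11 mm below this point. z up.
- top_tray: The same tray; origin at the middle of its underside, 14 mm below tray_centre. Nothing stands beside the rim along the two short sides (y = +-105 mm), so it can be pinched there from above, one finger inside the tray and one outside; the trays below are 3 mm smaller all round. A tilt of about 0.15 rad about the opposite corner frees three corners; tilted beyond about 0.25 rad while it still sits, it binds at the last nib.
- stack_seat (a point): Middle of the top face of the lower trays' rim, 40 mm above their underside, where the top tray's rim rests; axes as the top tray. Two lower trays, joined as one body of 144 x 204 x 40 mm, 0.7 kg, loose on the worktop. Pulling all four corners at once can lift the whole stack; freeing one corner, then the two beside it, then the last leaves it standing.
- stack: The lower trays; origin at the middle of their underside. On each long side, at y = +-75 mm, a bracket 16 mm wide (x = +-71 to 89 mm) stands up to 65 mm. In it a springy round nib, 59 mm up, reaches over the outer top edge of the top tray's rim. It catches the rim once that is raised 2 to 3 mm and, pushed back sideways, lets go at about 7 mm, at a pull of about 2 N.
- corner_nr (a point): the near right (x -75, y -105 mm) lower corner of the top tray's rim (rim underside, outer edge), as seen from the robot at yaw 0; seated it is at the height of stack_seat
- corner_nl (a point): the near left (x -75, y +105 mm) lower corner of the top tray's rim (rim underside, outer edge), as seen from the robot at yaw 0; seated it is at the height of stack_seat
- corner_fr (a point): the far right (x +75, y -105 mm) lower corner of the top tray's rim (rim underside, outer edge), as seen from the robot at yaw 0; seated it is at the height of stack_seat
- corner_fl (a point): the far left (x +75, y +105 mm) lower corner of the top tray's rim (rim underside, outer edge), as seen from the robot at yaw 0; seated it is at the height of stack_seat
- frame_centre (a point): The wooden contact printing frame, 322 mm (its x) by 262 mm (its y) by 34 mm tall, lying fixed on the worktop; this point is the middle of its top face.
- pot_centre (a point): A screw-top pigment pot, 56 mm across, 52 mm tall; its centre. Leave alone.
- bottle_centre (a point): A brown glass bottle with a black cap, 48 mm across, 105 mm tall; its centre. Leave alone.
- tape_roll_centre (a point): A roll of masking tape lying flat, 118 mm across, 25 mm tall; its centre. Leave alone.
Mind the look-alikes: they are no part of the job. There is more than one size of the stack; the job needs the larger.

How it is judged (in metres and radians):
On the way, in this order (a step that is already met when the one before it is completed fails the run):
1. one corner of the top tray is 14 to 32 mm or more off its seat, the two beside it at most about three quarters as high, the opposite one less than 6 mm (((z of corner_fl in the frame of stack_seat below 0.006 m and ((z of corner_nr in the frame of stack_seat above 0.014 m and z of each of corner_nl, corner_fr in the frame of stack_seat below 0.011 m) or (z of corner_nr in the frame of stack_seat above 0.018 m and z of each of corner_nl, corner_fr in the frame of stack_seat below 0.014 m) or (z of corner_nr in the frame of stack_seat above 0.024 m and z of each of corner_nl, corner_fr in the frame of stack_seat below 0.019 m) or (z of corner_nr in the frame of stack_seat above 0.032 m and z of each of corner_nl, corner_fr in the frame of stack_seat below 0.026 m))) or (z of corner_fr in the frame of stack_seat below 0.006 m and ((z of corner_nl in the frame of stack_seat above 0.014 m and z of each of corner_nr, corner_fl in the frame of stack_seat below 0.011 m) or (z of corner_nl in the frame of stack_seat above 0.018 m and z of each of corner_nr, corner_fl in the frame of stack_seat below 0.014 m) or (z of corner_nl in the frame of stack_seat above 0.024 m and z of each of corner_nr, corner_fl in the frame of stack_seat below 0.019 m) or (z of corner_nl in the frame of stack_seat above 0.032 m and z of each of corner_nr, corner_fl in the frame of stack_seat below 0.026 m))) or (z of corner_nl in the frame of stack_seat below 0.006 m and ((z of corner_fr in the frame of stack_seat above 0.014 m and z of each of corner_fl, corner_nr in the frame of stack_seat below 0.011 m) or (z of corner_fr in the frame of stack_seat above 0.018 m and z of each of corner_fl, corner_nr in the frame of stack_seat below 0.014 m) or (z of corner_fr in the frame of stack_seat above 0.024 m and z of each of corner_fl, corner_nr in the frame of stack_seat below 0.019 m) or (z of corner_fr in the frame of stack_seat above 0.032 m and z of each of corner_fl, corner_nr in the frame of stack_seat below 0.026 m))) or (z of corner_nr in the frame of stack_seat below 0.006 m and ((z of corner_fl in the frame of stack_seat above 0.014 m and z of each of corner_fr, corner_nl in the frame of stack_seat below 0.011 m) or (z of corner_fl in the frame of stack_seat above 0.018 m and z of each of corner_fr, corner_nl in the frame of stack_seat below 0.014 m) or (z of corner_fl in the frame of stack_seat above 0.024 m and z of each of corner_fr, corner_nl in the frame of stack_seat below 0.019 m) or (z of corner_fl in the frame of stack_seat above 0.032 m and z of each of corner_fr, corner_nl in the frame of stack_seat below 0.026 m))))), for 0.1 s.
2. the whole top tray is clear of the stack: every corner more than 25 mm above its seat (z of each of corner_nr, corner_nl, corner_fr, corner_fl in the frame of stack_seat above 0.025 m), for 0.1 s.
At the end, for the whole second after the job is handed in: Top tray held in the fingers, still, level within 0.2 rad, its middle within 7 cm of the frame's middle seen from above and 15 to 28 cm above the worktop, touching neither frame nor stack; lower trays flat on the worktop within 4 cm of their start; pot, bottle and tape within 3 cm of theirs (horizontal distance between tray_centre and frame_centre below 0.07 m and height (world z) of tray_centre between 0.15 and 0.28 m and angle between tray_centre's own z axis and vertical below 0.2 rad and contact force between the fingers and top_tray above 1 N and linear speed of top_tray below 0.03 m/s and contact force between top_tray and stack below 0.05 N and contact force between top_tray and contact_frame below 0.05 N and height (world z) of stack_seat below 0.046 m and angle between stack_seat's own z axis and vertical below 0.05 rad and distance of stack_seat from where it was at the start of the episode below 0.04 m and linear speed of stack below 0.02 m/s and distance of each of pot_centre, bottle_centre, tape_roll_centre from where it was at the start of the episode below 0.03 m); the arm keeps its last pose, push and grip.
It fails at once if the lower trays are lifted (12 mm) or tipped (0.12 rad) or dragged more than 4 cm (height (world z) of stack_seat above 0.052 m or angle between stack_seat's own z axis and vertical above 0.12 rad or distance of stack_seat from where it was at the start of the episode above 0.04 m).
It fails at once if the pot, bottle or tape roll is pushed more than 3 cm or tipped (distance of any of pot_centre, bottle_centre, tape_roll_centre from where it was at the start of the episode above 0.03 m or angle between any of pot_centre, bottle_centre, tape_roll_centre's own z axis and vertical above 0.4 rad).
It fails at once if the frame is pressed with more than 15 N (contact force between contact_frame and the arm above 15 N or contact force between contact_frame and the fingers above 15 N or contact force between contact_frame and top_tray above 15 N).
It also fails if it takes over 45 s, if anything falls off the work surface, if the arm or the gripper's body presses on something with over 40 N, if the wrist force passes 120 N, or if a joint passes its speed limit or range.

ROBOT

A 6-joint arm with a two-finger parallel gripper is mounted at the origin on a cart in front of the work surface, level with it; the furniture and walls round the work are solid. World frame = base frame: x ahead of the robot, y to its left, z up, the work surface at z = 0. Lengths are in mm, angles in rad, forces in N, time in s.
With the tool pointing down it reaches from about 300 to 775 mm from the base axis. Payload 14.6 kg.
Tool frame: the origin (TCP) lies midway between the tips of the shut fingers; the grasp point (between the pads) lies 19 mm behind it; y points along the fingers, x is the direction in which the jaws open and shut, and the axes are right-handed (so a half turn about y gives the same grasp; the last joint's range is limited). The gripper opens to 94 mm and grips with 3 to 60 N. Pads are 16 mm wide; open, the fingers measure 119 mm over their backs; the gripper's body (75 mm by 177 mm) begins 78 mm behind the grasp point.
Start: joints at [-1.416, 0.3, 1.521, -0, 1.321, -0.067], TCP at [120.986, -536.518, 205.446] pointing down, gripper open.
Joint ranges: [-3.03, 3.03], [-0.79, 2.21], [0.23, 2.52], [-1.04, 4.18], [0, 3.07], [-2.55, 2.55]. Speed limits (rad/s): [2.22, 2.22, 2.57, 3.14, 3.14, 3.14].

INTERFACE

Orientations are given as [roll, pitch, yaw] about the fixed x, y, z axes, in that order (R = Rz(yaw) Ry(pitch) Rx(roll)).
In Python, from cell import manip gives the robot as it stands.
- The arm moves only by the tool servo_tool, never from a script. Its argument "commands" is a list of rows, each an object with "dp": the shift along the tool's x, y, z in mm, a list of three; "turn": the turn, a rotation vector about the tool's x, y, z in degrees, a list of three. A call has 1 to 5 rows; each row is the pose to reach, as a shift and turn from the pose measured when the call began, along the tool's axes at that moment; what a row does not reach only later rows make up. A row lasts 1/12 s, in which the tool goes at most 41.7 mm and 7.16 degrees, less where a joint would pass 70% of its speed; a pose out of reach is approached as far as the arm can. A call with a gripper value outside its range is refused whole. "grip" is the gripper command: -1 is fully open, 1 is shut, values between are in proportion, set as the call begins (left out, the last holds). The fingers move at their own pace and stop on an object; "force" is the grip in N (left out, the last holds). Time passes only in rows, so rows that repeat a pose let the fingers close. It gives the time, the measured TCP pose, the force and the opening at its end, in the units of the state.
- manip.read_state(): the state, without advancing time (a new reading comes with each control period).
- manip.camera(name): name is "side" or "top"; returns a dict with "img" (420x560x3 uint8, red, green, blue), "depth" (420x560 float32, mm along the optical axis (not along the pixel's ray), 0 where there is no reading), "K" (3x3 intrinsics, pixels), "R" (3x3) and "t" (3): a world point X has camera coordinates R X + t. Camera axes: x right, y down, z forward; pixel columns grow to the right and rows downward; lengths in mm; the calibration is good to about 2 mm. A picture is of the moment at which its call begins.
- manip.sign_off(): hands the job in, once; it reports no verdict.
The state is a dict: "clock": time; "joints": joint angles; "qd": joint speeds; "effort": joint torques, N m; "eef_pos": TCP position; "eef_rot": TCP orientation; "wrist_force": force on the tool from outside, world axes, zero at the start; "moment": the same for the moment, N m; "finger_gap": finger opening in mm.
Only numpy, scipy, OpenCV 4.12 (cv2) and the standard library are available. Lean on these libraries where they do the work, as an engineer would, in place of code of your own. Each camera call takes 0.05 s, during which the arm holds its last target.

## Working session

There is one attempt and no reset: what is moved stays moved. The work goes in short steps, Python scripts to look and compute and a tool call to move; the robot and the scene stay as the last step left them, time stands still between calls to the robot, and variables do not carry over. Pictures are saved under pics/ and viewed, and the job is handed in when it is done.

Besides the shell and the picture viewer there is one more tool, called after "Request:" as name(argument=value, ...) on one line, values as JSON. servo_tool: Moves the arm, as the interface text tells. Its arguments: {"type":"object","properties":{"commands":{"type":"array","items":{"type":"object","properties":{"dp":{"type":"array","items":{"type":"number"}},"turn":{"type":"array","items":{"type":"number"}}}}},"grip":{"type":"number"},"force":{"type":"number"}},"required":["commands"]}

```bash
ls; mkdir -p pics; cat > h.py <<'E'
import numpy as np, cv2
from cell import manip
def shot(n,f):
    c=manip.camera(n); cv2.imwrite('pics/'+f,cv2.cvtColor(c['img'],cv2.COLOR_RGB2BGR)); return c
def pts(c):
    d=c['depth'];K=np.array(c['K']);v,u=np.mgrid[:d.shape[0],:d.shape[1]]
    P=np.stack([(u-K[0,2])*d/K[0,0],(v-K[1,2])*d/K[1,1],d],-1)
    W=(P-np.array(c['t']))@np.array(c['R']); W[d==0]=np.nan; return W
E
python3 - <<'E'
from h import *
s=manip.read_state(); print(s)
for n in('top','side'):
    c=shot(n,n+'0.png'); np.savez(n+'0.npz',**c); print(n,c['K'],c['R'],c['t'])
E
```

```text
pics
{'clock': 0.0, 'joints': array([-1.41563614e+00,  3.00473313e-01,  1.52154445e+00, -3.16944493e-05,
        1.32071464e+00, -6.65709457e-02]), 'qd': array([-5.05745941e-04,  5.95522948e-04, -1.20829026e-03, -7.92131687e-04,
       -9.45586279e-05,  8.64749253e-04]), 'effort': array([ 3.97178010e-03, -5.31796753e+01, -3.52732015e+01,  7.09800725e-02,
        2.44419841e-02, -9.05893148e-05]), 'eef_pos': array([ 120.92081224, -536.28414241,  204.90061684]), 'eef_rot': array([-1.57075114e+00,  1.13926591e-03, -1.34905730e+00]), 'wrist_force': array([ 0.03606544,  0.47579795, -0.2396531 ]), 'moment': array([ 0.00143785, -0.00839285, -0.01796296]), 'finger_gap': 93.81441278127416}
top [[433.6953155    0.         281.49789679]
 [  0.         433.6953155  211.26515698]
 [  0.           0.           1.        ]] [[-0.02380315 -0.99967023 -0.00963529]
 [-0.99349803  0.02472732 -0.11113157]
 [ 0.11133318  0.00692737 -0.99375899]] [ -79.65385714  572.0668357  1423.33907124]
side [[527.5421536    0.         275.68030306]
 [  0.         527.5421536  217.37708936]
 [  0.           0.           1.        ]] [[ 0.9628353  -0.26948021  0.01812743]
 [-0.14878134 -0.58520672 -0.79711807]
 [ 0.22541584  0.76479639 -0.60355131]] [-586.49874291   87.96278476 1414.21365623]
```

View pics/top0.png

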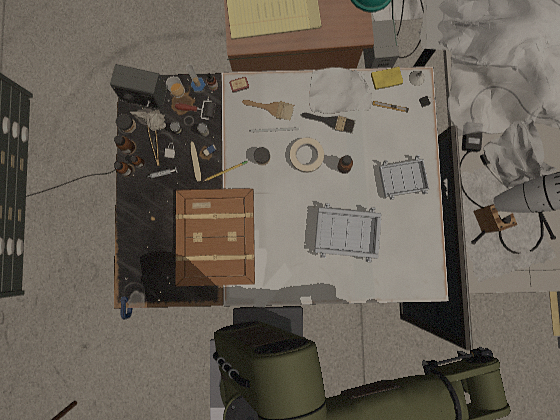

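View pics/side0.png

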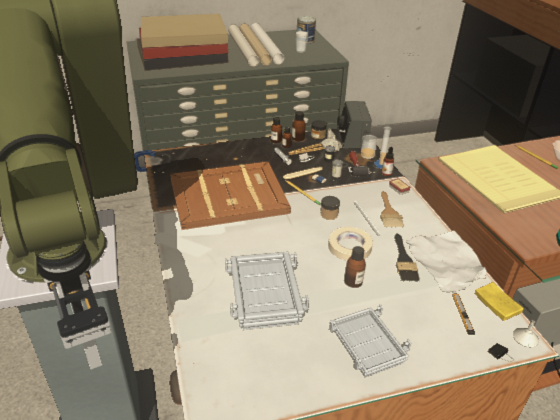

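Look-alikes: there is a larger tray stack at top-view (343,232) / side (266,290), and a smaller one at (402,177) / side (369,340). The larger is the job. The frame is at (215,237).

```bash
python3 - <<'E'
from h import *
c=dict(np.load('top0.npz'));W=pts(c);z=W[...,2]
def box(u0,v0,u1,v1,lo,hi,n):
    m=np.zeros(z.shape,bool); m[v0:v1,u0:u1]=True
    m&=(z>lo)&(z<hi); P=W[m]
    r=cv2.minAreaRect(P[:,:2].astype(np.float32)); print(n,m.sum(),r, 'zmed',np.median(P[:,2])); return P
print('worktop z',np.nanmedian(z[270:285,270:300]))
box(295,195,390,265,44,60,'rim44-60'); box(295,195,390,265,60,75,'brackets')
for lo in (44,47):
  P=box(295,195,390,265,lo,56,'rim')
box(370,150,440,205,30,80,'small')
box(165,180,265,290,25,45,'frame')
box(240,140,275,168,30,80,'pot');box(335,150,358,176,40,130,'bottle');box(280,130,330,178,10,40,'tape')
h,e=np.histogram(z[200:262,300:385][np.isfinite(z[200:262,300:385])],bins=np.arange(-6,80,4));print(list(zip(e,h)))
im=cv2.cvtColor(c['img'],cv2.COLOR_RGB2BGR)[190:275,290:400]
cv2.imwrite('pics/crop1.png',cv2.resize(im,None,fx=7,fy=7,interpolation=cv2.INTER_CUBIC))
s=dict(np.load('side0.npz'))
cv2.imwrite('pics/crop2.png',cv2.resize(cv2.cvtColor(s['img'],cv2.COLOR_RGB2BGR)[240:340,215:320],None,fx=6,fy=6,interpolation=cv2.INTER_CUBIC))
E
```

```text
worktop z -0.8498765986497698
rim44-60 941 ((492.6156005859375, -309.89349365234375), (210.18894958496094, 174.6781768798828), 83.0181884765625) zmed 50.23866657126648
brackets 48 ((493.006591796875, -303.1046142578125), (175.04046630859375, 177.31216430664062), 82.92616271972656) zmed 63.182660265286906
rim 872 ((492.59912109375, -309.8915100097656), (210.18894958496094, 174.64492797851562), 83.0181884765625) zmed 50.01541427140172
rim 732 ((494.31011962890625, -309.853271484375), (209.7013702392578, 171.24913024902344), 83.02186584472656) zmed 50.61358244204695
small 119 ((675.2821655273438, -510.4646911621094), (132.34567260742188, 149.81605529785156), 7.443212509155273) zmed 32.83373492644804
frame 2046 ((491.13134765625, 132.64466857910156), (321.4807434082031, 260.1466979980469), 0.05756872892379761) zmed 27.49495335983147
pot 221 ((760.4468383789062, -30.948875427246094), (50.76641082763672, 53.59467697143555), 87.16132354736328) zmed 49.958412044978694
bottle 179 ((720.34228515625, -309.0618896484375), (46.06325912475586, 39.104095458984375), 70.7203140258789) zmed 74.20526221384112
tape 616 ((773.0215454101562, -161.1339569091797), (165.18934631347656, 119.36863708496094), 71.37835693359375) zmed 23.522842585989853
[(np.int64(-6), np.int64(723)), (np.int64(-2), np.int64(1015)), (np.int64(2), np.int64(358)), (np.int64(6), np.int64(39)), (np.int64(10), np.int64(3)), (np.int64(14), np.int64(1)), (np.int64(18), np.int64(45)), (np.int64(22), np.int64(381)), (np.int64(26), np.int64(851)), (np.int64(30), np.int64(487)), (np.int64(34), np.int64(108)), (np.int64(38), np.int64(86)), (np.int64(42), np.int64(124)), (np.int64(46), np.int64(347)), (np.int64(50), np.int64(348)), (np.int64(54), np.int64(138)), (np.int64(58), np.int64(35)), (np.int64(62), np.int64(27)), (np.int64(66), np.int64(7)), (np.int64(70), np.int64(1)), (np.int64(74), np.int64(0))]
```

View pics/crop1.png

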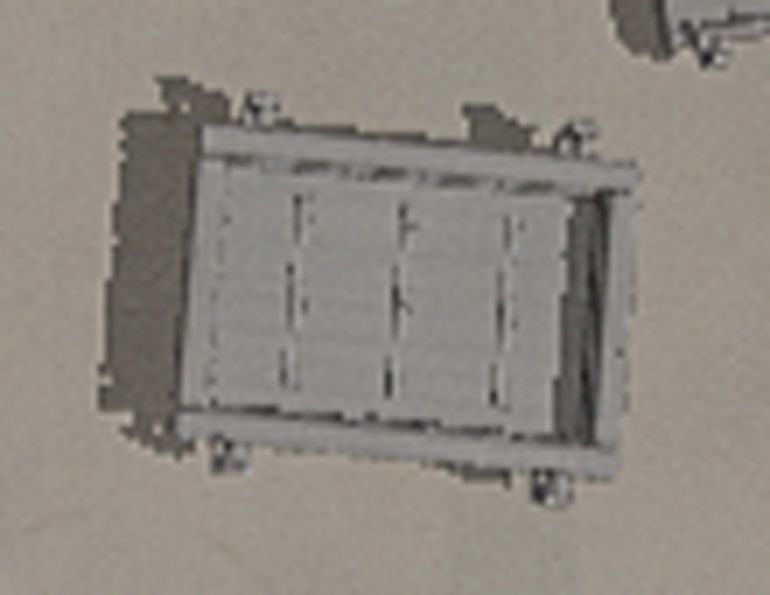

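View pics/crop2.png

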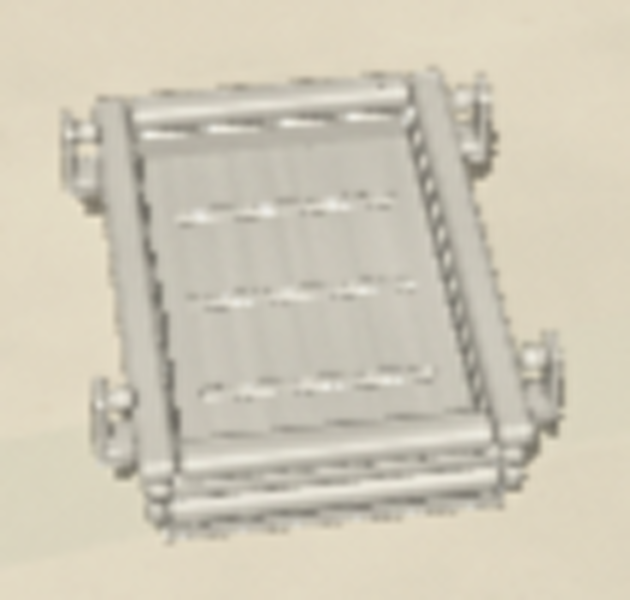

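The crops show the large stack with its four brackets. Its rim corners in the top view are about (318.6,207.4), (381,213.1), (378.3,258.3), (315.7,252.1). I'll raycast these to check size and yaw.

```bash
python3 - <<'E'
from h import *
def ray(c,u,v,z):
    K,R,t=[np.array(c[k]) for k in 'KRt']; o=-R.T@t; d=R.T@np.linalg.inv(K)@[u,v,1]; return o+d*(z-o[2])/d[2]
c=dict(np.load('top0.npz')); s=dict(np.load('side0.npz'))
Q=[ray(c,290+u/7-.43,190+v/7-.43,50) for u,v in((202,124),(635,164),(617,476),(182,434))]
def rep(Q):
    Q=np.array(Q); print(Q.round(1).tolist()); print('ctr',Q.mean(0),'sides',[round(float(np.linalg.norm(Q[i]-Q[i-1])),1) for i in range(4)])
    a=(Q[0]+Q[3]-Q[1]-Q[2]); b=(Q[0]+Q[1]-Q[2]-Q[3]); print('yaw y-axis',np.degrees(np.arctan2(-a[0],a[1])),'x-axis',np.degrees(np.arctan2(b[1],b[0])))
rep(Q)
# side: far-left is? corners crop2 scale6 off (215,240)
Q=[ray(s,215+u/6-.42,240+v/6-.42,50) for u,v in((440,72),(530,428),(140,470),(100,100))]
rep(Q)
# brackets 60-75
W=pts(c);z=W[...,2];m=np.zeros(z.shape,bool);m[195:270,295:390]=1;m&=(z>57)&(z<75);P=W[m][:,:2].astype(np.float32)
_,lab,cen=cv2.kmeans(P,4,None,(3,50,.1),10,cv2.KMEANS_PP_CENTERS);print(cen,np.bincount(lab.ravel()),cen.mean(0))
for nm,(u,v) in dict(frame=[(176.5,191),(252.5,189.5),(254,283.5),(177.5,285)]).items() if 0 else []: pass
E
```

```text
[[578.1, -216.3, 50.0], [554.0, -419.7, 50.0], [408.0, -404.2, 50.0], [432.3, -202.1, 50.0]]
ctr [ 493.09847659 -310.57069981   50.        ] sides [146.5, 204.9, 146.9, 203.6]
yaw y-axis -6.814907155716302 x-axis -5.823372821236277
[[580.5, -215.0, 50.0], [554.7, -419.0, 50.0], [408.7, -402.2, 50.0], [436.7, -196.5, 50.0]]
ctr [ 495.14891133 -308.18470551   50.        ] sides [145.1, 205.6, 146.9, 207.6]
yaw y-axis -7.481717305205906 x-axis -6.920308529009472
[[ 414.8989  -369.06665]
 [ 428.1458  -227.17978]
 [ 562.8922  -392.37476]
 [ 570.6341  -242.45065]] [22 24 17 24] [ 494.14276 -307.76797]
```

```bash
cat >> h.py <<'E'
from scipy.spatial.transform import Rotation as Ro
def Rd(jaw,pre=None):
    R=Ro.from_euler('xyz',[-np.pi/2,0,np.radians(jaw)]); return R if pre is None else pre*R
def move(p,R):
    s=manip.read_state(); C=Ro.from_euler('xyz',s['eef_rot'])
    print('t',round(s['clock'],2),'at',s['eef_pos'].round(1),'F',s['wrist_force'].round(1),'gap',round(s['finger_gap'],1))
    print('dp',C.inv().apply(np.array(p)-s['eef_pos']).round(1),'turn',np.degrees((C.inv()*R).as_rotvec()).round(2))
CT=np.array([493.5,-309.5]);YAW=-6.9
def tray(x,y):
    a=np.radians(YAW);return CT+[np.cos(a)*x-np.sin(a)*y,np.sin(a)*x+np.cos(a)*y]
E
python3 - <<'E'
from h import *
g=tray(-40,-97.5);print(g); move([*g,130],Rd(-90+YAW))
E
```

```text
[ 442.07636454 -401.48836728]
t 0.1 at [ 121.  -536.3  205. ] F [-0.2 -0.3 -0.6] gap 94.0
dp [-60.8  75.1 342.9] turn [ 1.000e-02  1.961e+01 -5.000e-02]
```

Request:
servo_tool(commands=[{"dp": [-6, 8, 34], "turn": [0, 2, 0]}, {"dp": [-12, 15, 69], "turn": [0, 4, 0]}, {"dp": [-18, 23, 103], "turn": [0, 6, 0]}, {"dp": [-24, 30, 137], "turn": [0, 8, 0]}, {"dp": [-30, 38, 172], "turn": [0, 10, 0]}], grip=-0.1, force=20)

```text
clock: 0.52
eef_pos: [283.4, -468.2, 166.6]
eef_rot: [-1.571, 0.001, -1.526]
wrist_force: [1.0, -0.6, -0.6]
finger_gap: 63.8
```

```bash
python3 - <<'E'
from h import *
g=tray(-40,-97.5); move([*g,130],Rd(-90+YAW))
E
```

```text
t 0.52 at [ 283.4 -468.2  166.6] F [ 1.  -0.6 -0.6] gap 63.8
dp [-59.5  36.6 161.6] turn [ 0.02  9.49 -0.07]
```

Request:
servo_tool(commands=[{"dp": [-12, 7, 33], "turn": [0, 2, 0]}, {"dp": [-24, 15, 66], "turn": [0, 4, 0]}, {"dp": [-40, 24, 105], "turn": [0, 6, 0]}, {"dp": [-52, 32, 140], "turn": [0, 8, 0]}, {"dp": [-59.5, 36.5, 161.6], "turn": [0, 9.5, 0]}])

```text
clock: 0.93
eef_pos: [444.7, -399.2, 128.7]
eef_rot: [-1.572, 0.002, -1.691]
wrist_force: [-0.5, 0.0, -0.6]
finger_gap: 52.0
```

Request:
servo_tool(commands=[{"dp": [0, 0, 0], "turn": [0, 0, 0]}])

```text
clock: 1.02
eef_pos: [447.4, -396.9, 127.2]
eef_rot: [-1.573, 0.004, -1.69]
wrist_force: [0.4, 0.5, 0.1]
finger_gap: 51.7
```

```bash
python3 - <<'E'
from h import *
c=shot('side','s1.png');np.savez('s1.npz',**c)
cv2.imwrite('pics/s1c.png',cv2.resize(cv2.cvtColor(c['img'],cv2.COLOR_RGB2BGR)[200:350,180:330],None,fx=4,fy=4,interpolation=cv2.INTER_CUBIC))
c=shot('top','t1.png')
cv2.imwrite('pics/t1c.png',cv2.resize(cv2.cvtColor(c['img'],cv2.COLOR_RGB2BGR)[180:290,280:420],None,fx=5,fy=5,interpolation=cv2.INTER_CUBIC))
g=tray(-40,-97.5); move([*g,33],Rd(-90+YAW))
E
```

```text
t 1.12 at [ 444.9 -398.5  127.9] F [ 0.4 -0.7 -0.1] gap 51.5
dp [ 3.6 94.9 -2.2] turn [ 0.15  0.11 -0.19]
```

View pics/s1c.png

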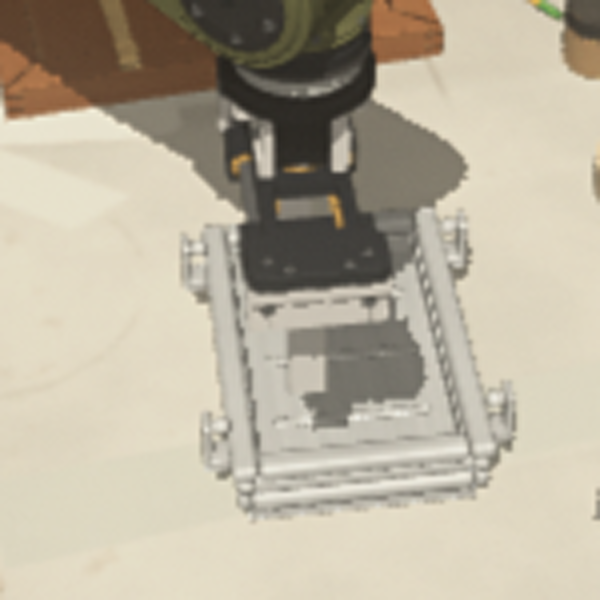

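View pics/t1c.png

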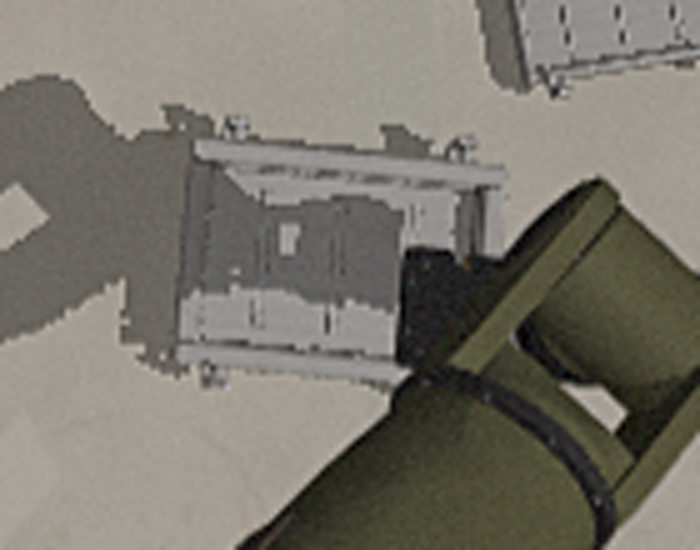

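The gripper is above the near-right part of the short side with nothing in the way, so I descend.

Request:
servo_tool(commands=[{"dp": [3.6, 15, -2.2], "turn": [0.1, 0.1, -0.2]}, {"dp": [3.6, 33, -2.2], "turn": [0.1, 0.1, -0.2]}, {"dp": [3.6, 50, -2.2], "turn": [0.1, 0.1, -0.2]}, {"dp": [3.6, 60, -2.2], "turn": [0.1, 0.1, -0.2]}, {"dp": [3.6, 65, -2.2], "turn": [0.1, 0.1, -0.2]}])

```text
clock: 1.53
eef_pos: [440.8, -401.9, 61.9]
eef_rot: [-1.573, 0.001, -1.692]
wrist_force: [0.3, 1.1, 0.3]
finger_gap: 51.7
```

```bash
python3 - <<'E'
from h import *
c=shot('side','s2.png');np.savez('s2.npz',**c)
cv2.imwrite('pics/s2c.png',cv2.resize(cv2.cvtColor(c['img'],cv2.COLOR_RGB2BGR)[230:340,210:320],None,fx=5,fy=5,interpolation=cv2.INTER_CUBIC))
g=tray(-40,-97.5); move([*g,33],Rd(-90+YAW))
E
```

```text
t 1.58 at [ 441.  -401.8   61.7] F [-0.   0.3 -0.4] gap 51.8
dp [-0.4 28.7  1.1] turn [ 0.13 -0.03 -0.04]
```

View pics/s2c.png

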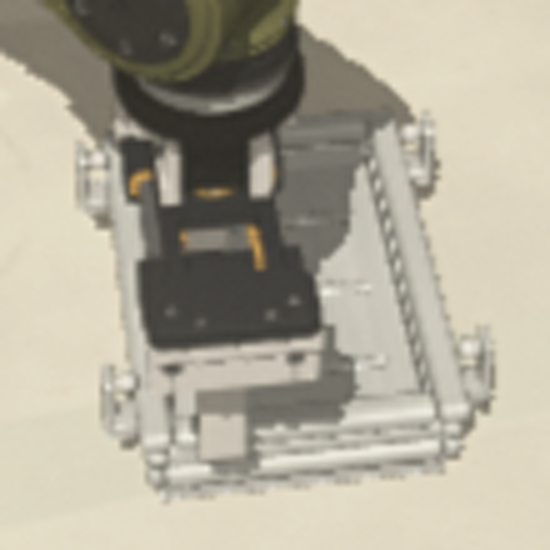

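The outer finger, at crop (223,430), is in front of the rim and the inner finger is inside the tray, near the left corner as intended.

Request:
servo_tool(commands=[{"dp": [0, 10, 1], "turn": [0, 0, 0]}, {"dp": [0, 19, 1], "turn": [0, 0, 0]}, {"dp": [0, 25, 1], "turn": [0, 0, 0]}, {"dp": [0, 28, 1], "turn": [0, 0, 0]}, {"dp": [0, 28, 1], "turn": [0, 0, 0]}])

```text
clock: 2.0
eef_pos: [441.7, -401.7, 33.0]
eef_rot: [-1.574, 0.001, -1.692]
wrist_force: [-0.8, -0.1, 0.2]
finger_gap: 51.6
```

Request:
servo_tool(commands=[{"dp": [0, 0, 0], "turn": [0, 0, 0]}, {"dp": [0, 0, 0], "turn": [0, 0, 0]}, {"dp": [0, 0, 0], "turn": [0, 0, 0]}, {"dp": [0, 0, 0], "turn": [0, 0, 0]}, {"dp": [0, 0, 0], "turn": [0, 0, 0]}], grip=0.6, force=10)

```text
clock: 2.42
eef_pos: [441.8, -401.8, 33.2]
eef_rot: [-1.574, 0.001, -1.692]
wrist_force: [0.4, -0.1, 0.7]
finger_gap: 22.3
```

```bash
python3 - <<'E'
from h import *
g=tray(-40,-97.5); move([*g,33],Rd(-90+YAW))
E
```

```text
t 2.42 at [ 441.8 -401.8   33.2] F [ 0.4 -0.1  0.7] gap 22.3
dp [-0.3  0.2  0.3] turn [ 0.16 -0.03 -0.07]
```

Request:
servo_tool(commands=[{"dp": [0, 0, 0], "turn": [0, 0, 0]}, {"dp": [0, 0, 0], "turn": [0, 0, 0]}, {"dp": [0, 0, 0], "turn": [0, 0, 0]}, {"dp": [0, 0, 0], "turn": [0, 0, 0]}], grip=1, force=5)

```text
clock: 2.75
eef_pos: [441.8, -401.7, 33.3]
eef_rot: [-1.574, 0.001, -1.692]
wrist_force: [0.2, 0.5, 0.3]
finger_gap: 15.0
```

Request:
servo_tool(commands=[{"dp": [0, 0, 0], "turn": [0, 0, 0]}, {"dp": [0, 0, 0], "turn": [0, 0, 0]}, {"dp": [0, 0, 0], "turn": [0, 0, 0]}, {"dp": [0, 0, 0], "turn": [0, 0, 0]}], force=60)

```text
clock: 3.08
eef_pos: [441.8, -401.7, 33.3]
eef_rot: [-1.574, 0.001, -1.692]
wrist_force: [-0.3, 0.6, -0.5]
finger_gap: 14.7
```

```bash
python3 - <<'E'
from h import *
c=shot('side','s3.png');np.savez('s3.npz',**c)
cv2.imwrite('pics/s3c.png',cv2.resize(cv2.cvtColor(c['img'],cv2.COLOR_RGB2BGR)[230:340,210:320],None,fx=5,fy=5,interpolation=cv2.INTER_CUBIC))
s=manip.read_state();print(s['eef_pos'],s['wrist_force'],s['moment'],s['finger_gap'])
# plan peel: a (slope along tray x, lower towards +x?), rotate about fl corner
p0=s['eef_pos'];R0=Ro.from_euler('xyz',s['eef_rot'])
piv=np.array([*tray(75,105),40.]);Y=Ro.from_euler('z',YAW,degrees=True)
for h in (4,8,12,16,20,24,28,32,36,38):
    # slopes dz/dx=-h/2/150, dz/dy=-h/2/210 : rotvec = (dz/dy, -dz/dx)
    rv=Y.apply([-h/2/210,h/2/150,0]); Q=Ro.from_rotvec(rv)
    p=piv+Q.apply(p0-piv);R=Q*R0
    zs=[(Q.apply(np.array([*tray(a,b),40])-piv))[2] for a,b in((-75,-105),(-75,105),(75,-105))]
    print(h,np.round(zs,1),'tilt',round(np.linalg.norm(rv),3),'dp',R0.inv().apply(p-p0).round(1),'turn',np.degrees((R0.inv()*R).as_rotvec()).round(2))
E
```

```text
[ 441.81212616 -401.69575845   33.24766879] [-0.38350096  1.03936062  0.90500726] [0.14803141 0.0361972  0.01815229] 13.996442912501392
4 [4. 2. 2.] tilt 0.016 dp [ 0.  -3.5 -0.1] turn [-0.76  0.   -0.55]
8 [8. 4. 4.] tilt 0.033 dp [ 0.1 -6.9 -0.1] turn [-1.53  0.01 -1.09]
12 [12.  6.  6.] tilt 0.049 dp [  0.  -10.4  -0.1] turn [-2.29  0.01 -1.64]
16 [16.  8.  8.] tilt 0.066 dp [ -0.  -13.9  -0. ] turn [-3.05  0.01 -2.18]
20 [20. 10. 10.] tilt 0.082 dp [ -0.1 -17.3   0.1] turn [-3.82  0.01 -2.73]
24 [24. 12. 12.] tilt 0.098 dp [ -0.2 -20.8   0.2] turn [-4.58  0.02 -3.28]
28 [27.9 14.  14. ] tilt 0.115 dp [ -0.4 -24.3   0.4] turn [-5.35  0.02 -3.82]
32 [31.9 16.  16. ] tilt 0.131 dp [ -0.6 -27.7   0.7] turn [-6.11  0.02 -4.37]
36 [35.9 17.9 17.9] tilt 0.147 dp [ -0.8 -31.2   1. ] turn [-6.87  0.02 -4.91]
38 [37.8 18.9 18.9] tilt 0.156 dp [ -0.9 -32.9   1.1] turn [-7.26  0.02 -5.19]
```

View pics/s3c.png

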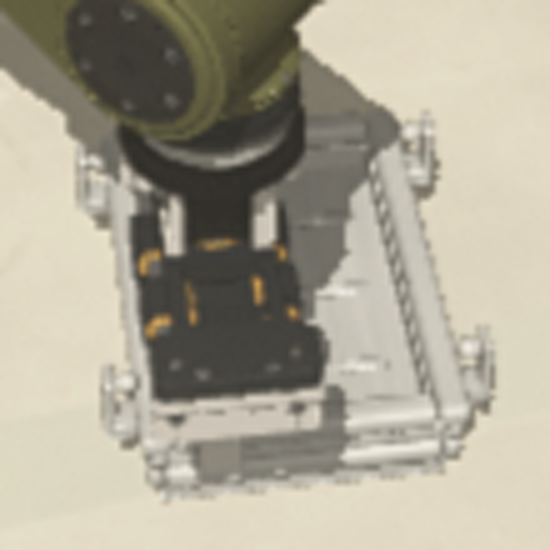

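Gripped: the gap is 14–15 mm, which matches the rim. Starting the corner-first peel.

Request:
servo_tool(commands=[{"dp": [0, -2, 0], "turn": [-0.4, 0, -0.3]}, {"dp": [0, -3.5, -0.1], "turn": [-0.8, 0, -0.6]}, {"dp": [0, -5, -0.1], "turn": [-1.1, 0, -0.8]}, {"dp": [0, -7, -0.1], "turn": [-1.5, 0, -1.1]}, {"dp": [0, -8.7, -0.1], "turn": [-1.9, 0, -1.4]}])

```text
clock: 3.55
eef_pos: [441.6, -401.5, 41.9]
eef_rot: [-1.608, -0.023, -1.691]
wrist_force: [0.4, 0.6, -4.0]
finger_gap: 14.2
```

```bash
cat >> h.py <<'E'
P0=np.array([441.812,-401.696,33.248]);R0=Ro.from_euler('xyz',[-1.574,.001,-1.692]);PIV=np.array([*tray(75,105),40.])
def peel(hs,extra=0):
    s=manip.read_state();C=Ro.from_euler('xyz',s['eef_rot']);p=s['eef_pos']
    print('t',round(s['clock'],2),p.round(1),'F',s['wrist_force'].round(1),'M',s['moment'].round(2),'gap',round(s['finger_gap'],1))
    for h in hs:
        Q=Ro.from_rotvec(Ro.from_euler('z',YAW,degrees=True).apply([-h/2/210,h/2/150,0]))
        print(h,'dp',C.inv().apply(PIV+Q.apply(P0-PIV)+[0,0,extra]-p).round(1),'turn',np.degrees((C.inv()*Q*R0).as_rotvec()).round(2))
E
python3 - <<'E'
from h import *
peel((10,12,14,16,18,20,22,24))
E
```

```text
t 3.55 [ 441.6 -401.5   41.9] F [ 0.4  0.6 -4. ] M [ 0.14 -0.08 -0.07] gap 14.2
10 dp [ 0.2 -0.1  0.1] turn [0.04 0.03 0.02]
12 dp [ 0.3 -1.8  0.1] turn [-0.35  0.03 -0.25]
14 dp [ 0.3 -3.5  0.1] turn [-0.73  0.03 -0.52]
16 dp [ 0.3 -5.3  0. ] turn [-1.11  0.03 -0.79]
18 dp [ 0.3 -7.   0. ] turn [-1.49  0.03 -1.07]
20 dp [ 0.3 -8.7  0. ] turn [-1.87  0.03 -1.34]
22 dp [  0.3 -10.5   0. ] turn [-2.25  0.03 -1.61]
24 dp [  0.3 -12.2   0.1] turn [-2.64  0.04 -1.89]
```

Request:
servo_tool(commands=[{"dp": [0.2, -1.8, 0.1], "turn": [-0.4, 0, -0.2]}, {"dp": [0.3, -3.5, 0.1], "turn": [-0.7, 0, -0.5]}, {"dp": [0.3, -5.3, 0], "turn": [-1.1, 0, -0.8]}, {"dp": [0.3, -7, 0], "turn": [-1.5, 0, -1.1]}, {"dp": [0.3, -8.7, 0], "turn": [-1.9, 0, -1.3]}])

```text
clock: 3.97
eef_pos: [441.9, -401.4, 50.6]
eef_rot: [-1.642, -0.046, -1.69]
wrist_force: [1.0, 1.9, -5.4]
finger_gap: 14.4
```

Request:
servo_tool(commands=[{"dp": [0, 0, 0], "turn": [0, 0, 0]}, {"dp": [0, 0, 0], "turn": [0, 0, 0]}])

```text
clock: 4.13
eef_pos: [442.0, -401.4, 50.7]
eef_rot: [-1.642, -0.046, -1.69]
wrist_force: [0.6, 1.8, -4.0]
finger_gap: 14.1
```

```bash
python3 - <<'E'
from h import *
c=shot('side','s4.png');np.savez('s4.npz',**c)
cv2.imwrite('pics/s4c.png',cv2.resize(cv2.cvtColor(c['img'],cv2.COLOR_RGB2BGR)[230:340,210:320],None,fx=5,fy=5,interpolation=cv2.INTER_CUBIC))
c=shot('top','t4.png')
cv2.imwrite('pics/t4c.png',cv2.resize(cv2.cvtColor(c['img'],cv2.COLOR_RGB2BGR)[190:280,290:400],None,fx=5,fy=5,interpolation=cv2.INTER_CUBIC))
peel((20,22,24,26,28,30,32,34,36))
E
```

```text
t 4.23 [ 441.9 -401.5   50.6] F [ 1.2  1.6 -4.4] M [ 0.44 -0.01 -0.11] gap 14.4
20 dp [0.1 0.  0. ] turn [ 0.07  0.04 -0.03]
22 dp [ 0.2 -1.7  0. ] turn [-0.31  0.04 -0.3 ]
24 dp [ 0.2 -3.5 -0. ] turn [-0.69  0.04 -0.58]
26 dp [ 0.2 -5.2 -0.1] turn [-1.07  0.04 -0.85]
28 dp [ 0.2 -6.9 -0.1] turn [-1.46  0.04 -1.12]
30 dp [ 0.2 -8.7 -0.1] turn [-1.84  0.04 -1.4 ]
32 dp [  0.2 -10.4  -0.1] turn [-2.22  0.04 -1.67]
34 dp [  0.2 -12.1  -0. ] turn [-2.6   0.05 -1.94]
36 dp [  0.1 -13.9  -0. ] turn [-2.98  0.05 -2.21]
```

View pics/s4c.png

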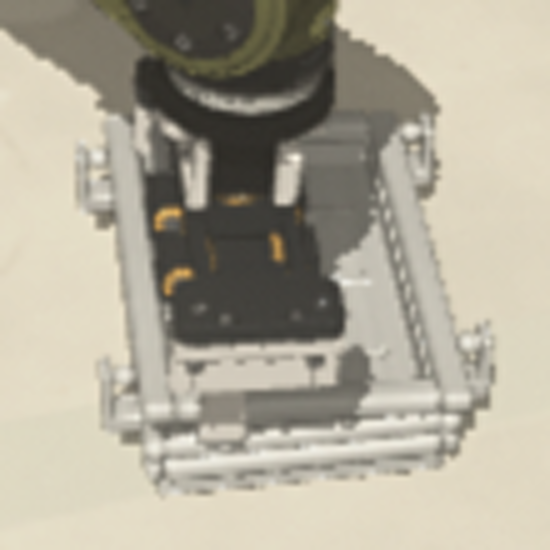

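View pics/t4c.png

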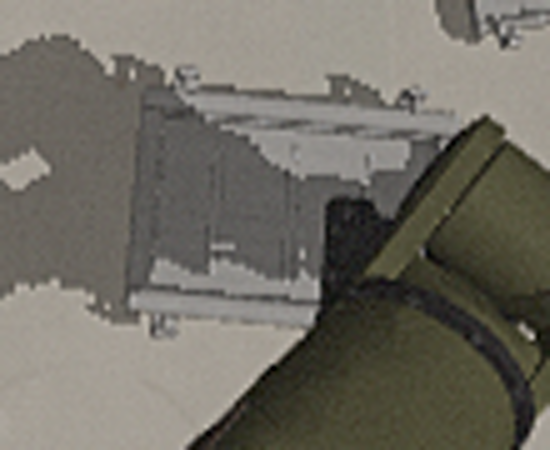

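```bash
python3 - <<'E'
from h import *
a=np.radians(YAW);M=np.array([[np.cos(a),-np.sin(a)],[np.sin(a),np.cos(a)]])
for f in('side0.npz','s4.npz'):
    c=dict(np.load(f));W=pts(c);im=c['img'].astype(int)
    L=(W[...,:2]-CT)@M; z=W[...,2]
    for n,(x0,x1,y0,y1) in dict(nr=(-73,-62,-104,-85),left_mid=(-73,-62,-60,60),nl=(-73,-62,85,103),fr=(62,73,-104,-85),right_mid=(62,73,-60,60),fl=(62,73,85,103),near=(-10,55,-103,-92),floor=(30,55,-60,-20)).items():
        m=(L[...,0]>x0)&(L[...,0]<x1)&(L[...,1]>y0)&(L[...,1]<y1)&(z<110)&(im.min(-1)>90)
        q=z[m]; print(f,n,len(q),np.percentile(q,[10,50,75,90]).round(1) if len(q) else '')
E
```

```text
side0.npz nr 96 [-1.3 26.6 50.5 52.6]
side0.npz left_mid 184 [48.2 51.5 52.7 53.5]
side0.npz nl 20 [49.9 53.3 53.9 54.8]
side0.npz fr 91 [-0.  31.  50.4 51.9]
side0.npz right_mid 162 [49.1 51.7 52.7 53.2]
side0.npz fl 20 [48.7 51.7 52.5 53.4]
side0.npz near 475 [-0.5 24.8 45.2 51.5]
side0.npz floor 127 [26.5 29.  30.3 31.6]
s4.npz nr 116 [-1.1 39.5 68.6 71.8]
s4.npz left_mid 205 [ 0.5 65.9 68.3 70.1]
s4.npz nl 28 [-0.  62.3 64.1 66.1]
s4.npz fr 101 [ 0.1 38.2 58.3 60.2]
s4.npz right_mid 166 [51.9 55.3 57.  58.4]
s4.npz fl 18 [49.  51.  51.8 52.6]
s4.npz near 549 [ 0.2 29.4 44.  63. ]
s4.npz floor 121 [34.3 36.9 38.1 39.6]
```

Measured corner rises are nr about 19, nl about 10, fr about 8 and fl about 0 mm, as planned, and the stack hasn't moved. I continue the peel.

Request:
servo_tool(commands=[{"dp": [0.2, -1.7, 0], "turn": [-0.3, 0, -0.3]}, {"dp": [0.2, -3.5, 0], "turn": [-0.7, 0, -0.6]}, {"dp": [0.2, -5.2, -0.1], "turn": [-1.1, 0, -0.9]}, {"dp": [0.2, -6.9, -0.1], "turn": [-1.5, 0, -1.1]}, {"dp": [0.2, -8.7, -0.1], "turn": [-1.8, 0, -1.4]}])

```text
clock: 4.65
eef_pos: [442.5, -401.3, 59.5]
eef_rot: [-1.674, -0.071, -1.688]
wrist_force: [-0.6, 2.8, -4.6]
finger_gap: 14.2
```

```bash
python3 - <<'E'
from h import *
peel((32,34,36,38,40))
E
```

```text
t 4.65 [ 442.5 -401.3   59.5] F [-0.6  2.8 -4.6] M [ 0.49  0.1  -0.15] gap 14.2
32 dp [ 0.1 -1.5 -0. ] turn [-0.38  0.05 -0.24]
34 dp [ 0.1 -3.2 -0.1] turn [-0.76  0.05 -0.51]
36 dp [ 0.1 -5.  -0.1] turn [-1.14  0.05 -0.79]
38 dp [ 0.1 -6.7 -0.1] turn [-1.52  0.06 -1.06]
40 dp [ 0.1 -8.4 -0.1] turn [-1.9   0.06 -1.33]
```

Request:
servo_tool(commands=[{"dp": [0.1, -1.5, 0], "turn": [-0.4, 0, -0.2]}, {"dp": [0.1, -3.2, -0.1], "turn": [-0.8, 0, -0.5]}, {"dp": [0.1, -5, -0.1], "turn": [-1.1, 0, -0.8]}, {"dp": [0.1, -6.7, -0.1], "turn": [-1.5, 0, -1.1]}, {"dp": [0.1, -6.7, -0.1], "turn": [-1.5, 0, -1.1]}])

```text
clock: 5.07
eef_pos: [443.5, -401.1, 66.7]
eef_rot: [-1.701, -0.091, -1.685]
wrist_force: [0.7, 0.1, -1.4]
finger_gap: 14.1
```

```bash
cat > meas.py <<'E'
from h import *
def meas(f,lift=0):
    c=shot('side',f+'.png'); np.savez(f+'.npz',**c)
    cv2.imwrite(f'pics/{f}c.png',cv2.resize(cv2.cvtColor(c['img'],cv2.COLOR_RGB2BGR)[200:350,180:340],None,fx=4,fy=4,interpolation=cv2.INTER_CUBIC))
    a=np.radians(YAW);M=np.array([[np.cos(a),-np.sin(a)],[np.sin(a),np.cos(a)]])
    W=pts(c);im=c['img'].astype(int);L=(W[...,:2]-CT)@M; z=W[...,2]
    for n,(x0,x1,y0,y1) in dict(nr=(-73,-62,-104,-85),left_mid=(-73,-62,-60,60),nl=(-73,-62,85,103),fr=(62,73,-104,-85),right_mid=(62,73,-60,60),fl=(62,73,85,103)).items():
        m=(L[...,0]>x0)&(L[...,0]<x1)&(L[...,1]>y0)&(L[...,1]<y1)&(z<110+lift)&(im.min(-1)>90)
        q=z[m]; print(n,len(q),np.percentile(q,[10,50,75,90]).round(1) if len(q) else '')
E
python3 - <<'E'
from meas import *
meas('s5'); peel((38,))
s=manip.read_state();C=Ro.from_euler('xyz',s['eef_rot']);print('up10 in tool',C.inv().apply([0,0,10]).round(2))
E
```

```text
nr 89 [-1.2 36.5 86.8 88.2]
left_mid 218 [ 0.  75.3 80.  83.8]
nl 25 [-0.7 68.8 70.3 71.2]
fr 114 [-0.3 34.9 67.1 71.2]
right_mid 176 [54.6 61.1 63.7 66.3]
fl 19 [49.9 51.8 53.4 54.6]
t 5.12 [ 443.4 -401.1   66.4] F [-0.2 -0.9 -2.5] M [-0.14 -0.07 -0.02] gap 14.2
38 dp [-0.1  0.3 -0.2] turn [-0.04  0.07  0.08]
up10 in tool [ 0.9  -9.88 -1.29]
```

View pics/s5c.png

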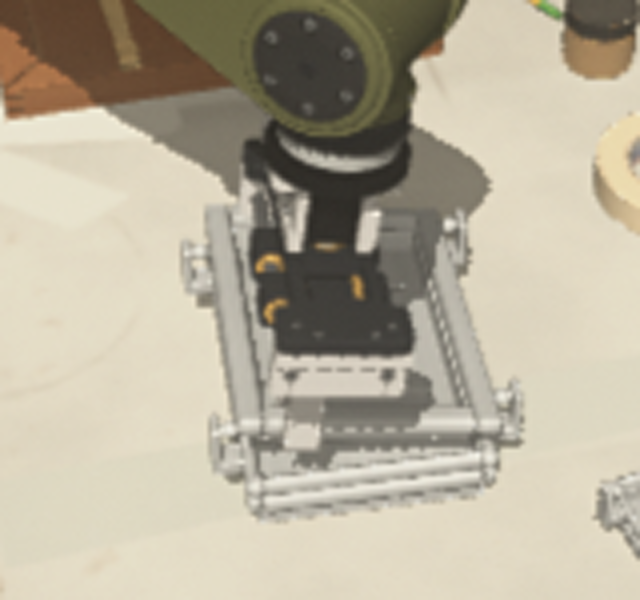

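Three corners are free: nr +36, nl +18, fr +18, fl about +1 mm, and the force has dropped. The stack is still flat. I lift straight up past the last nib, keeping the tilt.

Request:
servo_tool(commands=[{"dp": [0.2, -2, -0.3], "turn": [0, 0, 0]}, {"dp": [0.4, -4, -0.5], "turn": [0, 0, 0]}, {"dp": [0.5, -6, -0.8], "turn": [0, 0, 0]}, {"dp": [0.7, -8, -1], "turn": [0, 0, 0]}, {"dp": [0.9, -10, -1.3], "turn": [0, 0, 0]}])

```text
clock: 5.53
eef_pos: [443.2, -401.0, 76.7]
eef_rot: [-1.701, -0.09, -1.685]
wrist_force: [-1.7, 0.0, -1.9]
finger_gap: 14.3
```

```bash
python3 - <<'E'
from meas import *
meas('s6',20); peel((38,),10)
E
```

```text
nr 89 [-1.  36.7 94.9 98.8]
left_mid 235 [-0.6 86.  90.4 93.9]
nl 20 [ 0.8 79.5 81.3 81.5]
fr 111 [ 0.3 36.9 76.1 80.5]
right_mid 154 [65.8 70.6 74.2 75.5]
fl 17 [58.4 61.4 61.9 63.1]
t 5.58 [ 443.4 -401.2   77.2] F [-0.9 -0.5 -2.5] M [-0.09  0.46  0.31] gap 14.4
38 dp [-0.3  1.  -0.1] turn [-0.05  0.07  0.09]
```

View pics/s6c.png

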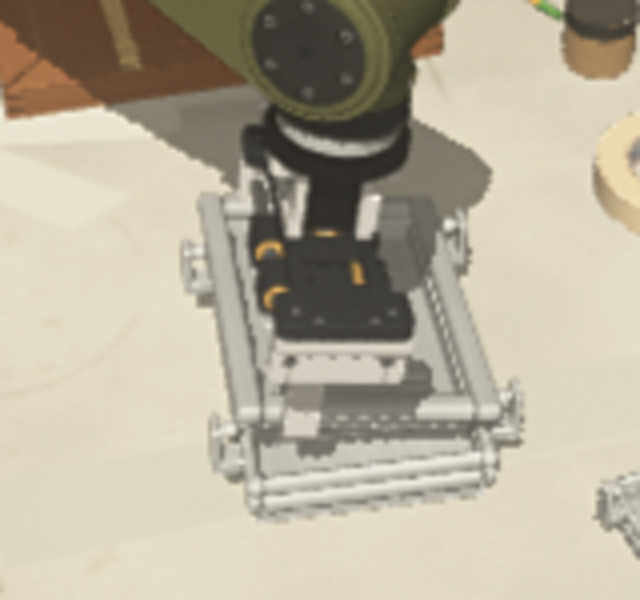

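The far-left corner rose with the rest, to about +10 mm, so the last nib has let go. The stack is standing where it was. I keep lifting.

Request:
servo_tool(commands=[{"dp": [0.5, -6, -0.8], "turn": [0, 0, 0]}, {"dp": [1.3, -15, -2], "turn": [0, 0, 0]}, {"dp": [2.5, -27, -3.6], "turn": [0, 0, 0]}, {"dp": [3.6, -40, -5.2], "turn": [0, 0, 0]}, {"dp": [4.5, -50, -6.5], "turn": [0, 0, 0]}])

```text
clock: 6.0
eef_pos: [443.9, -401.4, 130.2]
eef_rot: [-1.698, -0.092, -1.685]
wrist_force: [0.2, 0.5, -1.8]
finger_gap: 14.2
```

Request:
servo_tool(commands=[{"dp": [0.9, -10, -1.3], "turn": [0.5, 0, 0.4]}, {"dp": [2.7, -30, -3.9], "turn": [1.5, 0, 1.1]}, {"dp": [4.5, -50, -6.5], "turn": [3, 0, 2]}, {"dp": [6.3, -70, -9.1], "turn": [4.5, 0, 3]}, {"dp": [7.2, -80, -10.4], "turn": [6, 0, 4]}])

```text
clock: 6.42
eef_pos: [444.3, -401.5, 214.9]
eef_rot: [-1.588, -0.023, -1.69]
wrist_force: [1.0, -0.3, -1.5]
finger_gap: 14.2
```

```bash
python3 - <<'E'
from meas import *
c=shot('side','s7.png');shot('top','t7.png')
# tray centre offset from TCP in level grip: tray(0,0)-P0, z 40-33.2; keep yaw
off=np.array([*(CT-P0[:2]),6.8]); tgt=np.array([491.,132.5,205])-off
print(off,tgt,np.hypot(*tgt[:2])); move(tgt,R0)
s=manip.read_state();print(s['joints'].round(2))
E
```

```text
[51.688 92.196  6.8  ] [439.312  40.304 198.2  ] 441.1569400564838
t 6.52 at [ 443.8 -402.1  214.2] F [ 0.   0.  -2.2] gap 14.4
dp [-438.9    6.3  -57.6] turn [0.84 0.02 1.46]
[-0.78  0.4   1.36 -0.03  1.38  0.91]
```

View pics/s7.png

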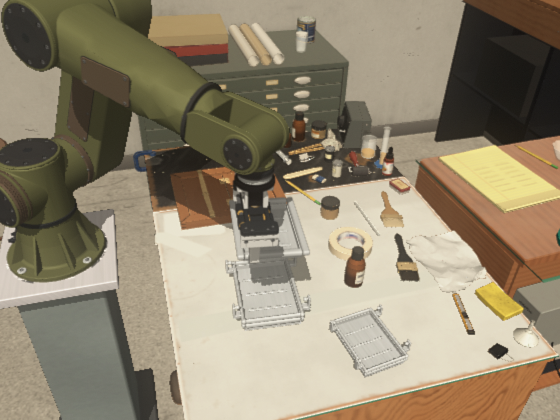

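The tray is in the gripper and clear of the stack. I carry it over to the frame.

Request:
servo_tool(commands=[{"dp": [-8, 0, -1], "turn": [0.2, 0, 0.4]}, {"dp": [-24, 0, -3], "turn": [0.4, 0, 0.8]}, {"dp": [-46, 1, -6], "turn": [0.8, 0, 1.4]}, {"dp": [-70, 1, -9], "turn": [0.8, 0, 1.4]}, {"dp": [-94, 1, -12], "turn": [0.8, 0, 1.4]}])

```text
clock: 6.93
eef_pos: [442.6, -305.6, 209.9]
eef_rot: [-1.577, 0.001, -1.692]
wrist_force: [-0.6, -0.6, -2.6]
finger_gap: 14.3
```

Request:
servo_tool(commands=[{"dp": [-26, 0, -3.4], "turn": [0, 0, 0]}, {"dp": [-52, 0, -6.8], "turn": [0, 0, 0]}, {"dp": [-78, 1, -10], "turn": [0, 0, 0]}, {"dp": [-104, 1, -14], "turn": [0, 0, 0]}, {"dp": [-130, 2, -17], "turn": [0, 0, 0]}])

```text
clock: 7.35
eef_pos: [440.7, -172.5, 207.4]
eef_rot: [-1.578, 0.001, -1.691]
wrist_force: [1.1, 0.3, -2.3]
finger_gap: 14.4
```

```bash
python3 - <<'E'
from h import *
move([439.3,40.3,198.2],R0)
E
```

```text
t 7.35 at [ 440.7 -172.5  207.4] F [ 1.1  0.3 -2.3] gap 14.4
dp [-211.1    9.6  -26.9] turn [ 0.26  0.03 -0.02]
```

Request:
servo_tool(commands=[{"dp": [-26, 1, -3.4], "turn": [0.1, 0, 0]}, {"dp": [-52, 2, -6.8], "turn": [0.2, 0, 0]}, {"dp": [-78, 3, -10], "turn": [0.3, 0, 0]}, {"dp": [-104, 4, -14], "turn": [0.3, 0, 0]}, {"dp": [-130, 6, -17], "turn": [0.3, 0, 0]}])

```text
clock: 7.77
eef_pos: [438.5, -39.6, 200.9]
eef_rot: [-1.575, 0.001, -1.691]
wrist_force: [1.4, -0.2, -3.1]
finger_gap: 14.3
```

Request:
servo_tool(commands=[{"dp": [-24, 1, -3.4], "turn": [0, 0, 0]}, {"dp": [-44, 2, -6], "turn": [0, 0, 0]}, {"dp": [-60, 3, -8], "turn": [0, 0, 0]}, {"dp": [-71, 3.5, -9], "turn": [0, 0, 0]}, {"dp": [-77, 3.5, -9.5], "turn": [0, 0, 0]}])

```text
clock: 8.18
eef_pos: [437.4, 39.6, 196.7]
eef_rot: [-1.577, 0.001, -1.689]
wrist_force: [0.4, 0.2, -2.6]
finger_gap: 14.3
```

Request:
servo_tool(commands=[{"dp": [0, 0, 0], "turn": [0, 0, 0]}, {"dp": [0, 0, 0], "turn": [0, 0, 0]}, {"dp": [0, 0, 0], "turn": [0, 0, 0]}, {"dp": [0, 0, 0], "turn": [0, 0, 0]}])

```text
clock: 8.52
eef_pos: [437.3, 39.1, 196.6]
eef_rot: [-1.577, 0.001, -1.69]
wrist_force: [-0.6, -0.2, -2.4]
finger_gap: 14.3
```

```bash
python3 - <<'E'
from h import *
move([439.3,40.3,198.2],R0)
c=shot('side','s8.png');np.savez('s8.npz',**c);c=shot('top','t8.png');np.savez('t8.npz',**c)
E
```

```text
t 8.52 at [437.3  39.1 196.6] F [-0.6 -0.2 -2.4] gap 14.3
dp [-1.5 -1.6  1.8] turn [0.18 0.12 0.03]
```

View pics/s8.png

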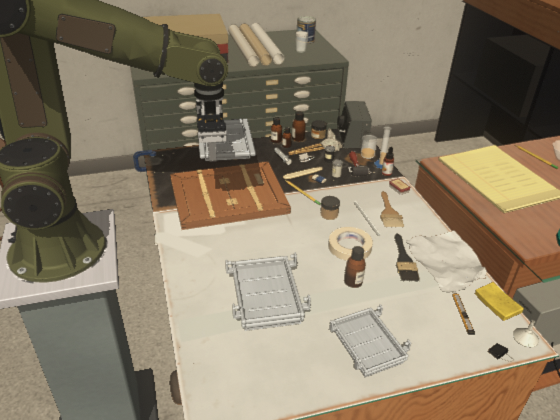

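View pics/t8.png

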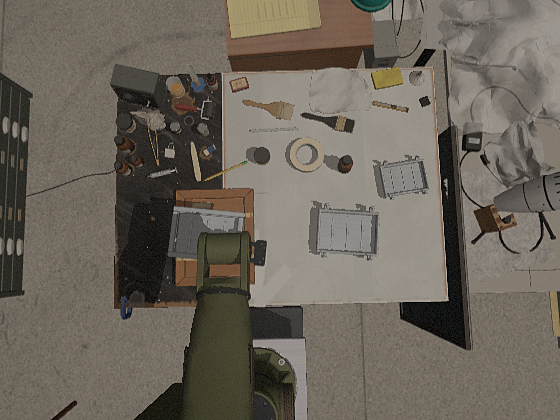

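The tray is over the frame, at top view (208,230), and the stack stands at its old place (343,232). Now I check the tray's plane, its centre and the other objects.

```bash
python3 - <<'E'
from h import *
c=dict(np.load('t8.npz'));W=pts(c);z=W[...,2];im=c['img'].astype(int)
grey=(im.max(-1)-im.min(-1)<18)&(im.min(-1)>60)
m=np.zeros(z.shape,bool);m[195:270,160:250]=1;m&=(z>150)&(z<250)&grey
P=W[m];print(len(P),np.percentile(P[:,2],[2,10,50,90,98]).round(0)); r=cv2.minAreaRect(P[:,:2].astype(np.float32));print(r)
print('x',P[:,0].min(),P[:,0].max(),'y',P[:,1].min(),P[:,1].max())
med=np.median(P[:,2])
A=P[P[:,2]<195] ; 
f=P[(P[:,2]>175)&(P[:,2]<203)]
co,*_=np.linalg.lstsq(np.c_[f[:,:2],np.ones(len(f))],f[:,2],rcond=None);print('floor slopes',co)
c0=dict(np.load('top0.npz'));W0=pts(c0)
for n,(u0,v0,u1,v1,lo,hi) in dict(stack=(295,195,390,268,57,75),frame=(165,180,265,290,25,45),pot=(240,140,275,168,35,80),bottle=(335,150,358,176,60,130),tape=(280,130,330,178,12,40)).items():
    o=[]
    for w in(W0,W):
        k=np.zeros(z.shape,bool);k[v0:v1,u0:u1]=1;k&=(w[...,2]>lo)&(w[...,2]<hi)
        q=w[k]; o.append(np.round([*np.median(q,0),*(q.min(0)+q.max(0))[:2]/2],1).tolist())
    print(n,o)
E
```

```text
2287 [185. 187. 192. 213. 216.]
((489.5112609863281, 129.29586791992188), (209.73574829101562, 148.3197021484375), 83.5188217163086)
x 419.3152263454003 573.7890982836733 y 18.383648078120835 239.35655999018653
floor slopes [-3.88603017e-03 -2.32015865e-03  1.92480308e+02]
stack [[471.3, -254.1, 60.7, 493.8, -305.4], [420.4, -372.6, 63.5, 495.4, -310.6]]
frame [[488.4, 132.4, 27.5, 491.1, 132.7], [596.5, 116.7, 27.4, 491.6, 132.8]]
pot [[760.0, -29.9, 50.0, 760.5, -30.8], [760.0, -29.9, 49.9, 760.7, -30.8]]
bottle [[719.4, -306.6, 87.0, 722.3, -310.3], [719.5, -306.1, 86.6, 721.8, -310.0]]
tape [[764.9, -183.5, 23.5, 781.2, -171.3], [765.1, -183.7, 23.5, 764.7, -183.7]]
```

Tray centre is (489.5, 129.3) against the frame's (491, 132.7). It is level to under 0.01 rad at about 203 mm, and nothing else has moved. Handing in.

```bash
python3 - <<'E'
from h import *
s=manip.read_state();print(s['clock'],s['qd'].round(4),s['finger_gap']);print(manip.sign_off())
E
```

```text
8.6167 [ 0.0008  0.0009 -0.0005  0.0007 -0.0003  0.0006] 14.125039661945719
the job is handed in; nothing more can be done
None
```

I peeled the top tray off the larger stack and handed the job in at 8.6 s, holding the tray level over the printing frame. The sign-off gives no verdict, so the results below are my own checks.

- **Grip:** I pinched the right-hand short side near the near-right corner at 60 N.
- **Peel:** I lifted by tilting about the far-left corner. Partway up, depth readings gave rises of about 19 mm (near-right), 10 and 8 mm (the two beside it) and 0 mm (far-left). At the end of the tilt they were about 36, 18, 18 and 1 mm. A straight lift then freed the last nib.
- **Final hold:** The tray's middle is about 4 mm from the frame's middle seen from above. It is about 203 mm above the worktop, level to under 0.01 rad and still, with the finger gap at 14 mm on the rim.
- **Everything else:** Pot, bottle and frame read within 1 mm of their start.
- **Readings that varied:** One measure of the tape roll's centre jumped by about 16 mm because of stray pixels, but its median stayed within 0.3 mm. The stack's centre read 2 to 5 mm different, also a rough measure from few pixels. In both pictures the stack is flat and in the same place.

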